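# Vase out from behind the bottles

### The arm

A 6-joint arm with a two-finger parallel gripper is mounted at the origin on the work surface. World frame = base frame: x ahead of the robot, y to its left, z up, the work surface at z = 0. Lengths are in m, angles in rad, forces in N, time in s.
With the tool pointing down it reaches from about 0.25 to 0.775 m from the base axis. Payload 4 kg.
Tool frame: the origin (TCP) lies at the centre of the arm's flange, where the gripper is bolted on; the fingertips stand 199 mm ahead of it and the grasp point (between the pads) lies 180 mm ahead of it (robot.tcp_to_tips is the distance from the TCP to the fingertips, in m); z points along the fingers, y is the line along which they close (so a half turn about z gives the same grasp; the last joint's range is limited). The gripper opens to 94 mm and grips with 3 to 60 N. Pads are 16 mm wide; open, the fingers measure 119 mm over their backs; the gripper's body (75 mm by 177 mm) begins 78 mm behind the grasp point.
Start: joints at [1.205, 0.087, 1.371, -0, 1.684, -0.103], TCP at [0.143, 0.531, 0.405] pointing down, gripper open.
Joint ranges: [-3.1, 3.1], [-0.76, 2.03], [0.27, 2.55], [-1.08, 4.22], [0.17, 2.65], [-2.57, 2.57]. Speed limits (rad/s): [2.79, 2.79, 3.14, 3.14, 3.14, 3.14].

### API

Orientations are given as [roll, pitch, yaw] about the fixed x, y, z axes, in that order (R = Rz(yaw) Ry(pitch) Rx(roll)).
In Python, from bench import telemetry, snapshot, ticket, robot gives the robot as it stands.
- The arm moves only by the tool apply_moves, never from a script. Its argument "moves" is a list that holds one entry, the list of rows, each a list of 5 numbers: the shift along the tool's x, y, z in units of 50 mm (1.0 is 50 mm), then the turn about the tool's z in units of 10 degrees (1.0 is 10 degrees), then the closure, from 0 (fully open) to 1 (shut). A call has 1 to 10 rows; each row is the pose to reach, as a shift and turn from the pose commanded when the call began, along the tool's axes at that moment; what a row does not reach only later rows make up. A row lasts 1/8 s, in which the tool goes at most 62.5 mm and 10.7 degrees, less where a joint would pass 70% of its speed; a pose out of reach is approached as far as the arm can. A call with a gripper value outside its range is refused whole. The fingers move at their own pace and stop on an object; the grip force is fixed at half the most. Time passes only in rows, so rows that repeat a pose let the fingers close. It gives the time, the measured TCP pose, the force, the opening and the grip force at its end, in the units of the state.
- telemetry.get_obs(): the state, without advancing time (a new reading comes with each control period).
- snapshot(name): name is "scene" or "top"; returns a dict with "image" (384x512x3 uint8, red, green, blue), "fovy" (degrees; the focal length in pixels is half the picture's height over the tangent of half this angle, whatever the lens; pixels are square), "cx", "cy" (the principal point, pixels), "R" (3x3) and "t" (3): a world point X has camera coordinates R X + t. Camera axes: x right, y down, z forward; pixel columns grow to the right and rows downward; lengths in m; the calibration is good to about 2 mm. A picture is of the moment at which its call begins. There is no depth.
- ticket.close_job(): hands the job in; it is judged then, once.
The state is a dict: "time": time; "joint_positions": joint angles; "qvel": joint speeds; "joint_torque": joint torques, N m; "tool_pos": TCP position; "ee_rot": TCP orientation; "wrist_force": force on the tool from outside, world axes, zero at the start; "wrist_torque": the same for the moment, N m; "width": finger opening in m; "finger_force": force on a finger pad.
Only numpy, scipy, OpenCV 4.12 (cv2) and the standard library are available. Lean on these libraries where they do the work, as an engineer would, in place of code of your own. Each camera call takes 0.05 s, during which the arm holds its last target. There are 200 camera calls.

### The job

The little white bud vase in the wooden supply tray is hemmed in by three tall bottles (glue, varnish, paint): first clear all three onto the green cutting mat, then lift the vase out and stand it in the middle of the banding wheel. Then put every bottle back in the tray on the very spot where it stood at the start, each on its own spot. Set everything down upright and gently, knock nothing over, and leave the red tin and the brass bell where they are.

Things in the scene. Friction and masses are not known exactly. Their poses are not given: they have to be found in the camera images.
- supply_tray: fixed shallow open pine tray, 190 mm (its x) by 200 mm (its y), 30 mm high, walls 6 mm thick, inner floor 6 mm above the table; origin at the centre of its underside, z up. The three bottles and the vase stand on its floor, nominally (tray x, y in mm): vase (35, 0), bottles at (35, 53), (35, -53) and (-18, 0), which bottle is where varies; tin and bell lie near (-60, 63) and (-60, -63)
- cutting_mat: fixed green cutting mat with a light grid, 200 mm (its x) by 220 mm (its y), 3 mm thick, empty at the start; origin at the centre of its underside. The side area for the bottles
- banding_wheel: decorator's banding wheel: dark iron foot and a round bright metal head with turned rings, 200 mm in diameter, flat top 70 mm above the table; the place is fixed, the head turns stiffly about its upright axis; origin on the axis at the table surface
- glue_bottle: white glue bottle with yellow label and orange cone nozzle, loose, about 220 g; round straight body 50 mm in diameter up to 86 mm, 120 mm high in all, nozzle base 28 mm in diameter from 98 to 108 mm; origin at the centre of its underside, z up along the bottle
- varnish_bottle: brown varnish bottle with paper label and black cap, loose, about 260 g; round straight body 50 mm in diameter up to 84 mm, cap 33 mm in diameter from 98 mm to the top at 118 mm; origin at the centre of its underside, z up along the bottle
- paint_bottle: blue paint bottle with white label and blue cap, loose, about 240 g; round straight body 50 mm in diameter up to 88 mm, cap 36 mm in diameter from 96 mm to the top at 120 mm; origin at the centre of its underside, z up along the bottle
- bud_vase: small white ceramic bud vase with a blue band, loose, about 110 g; 58 mm high, straight belly 44 mm in diameter between 8 and 34 mm above its foot (foot 36 mm), neck 22 mm in diameter at 50 mm; origin at the centre of its foot, z up. About 6 mm from each of three bottles at the start
- round_tin: bystander in the tray: flat round red tin with a white spot, 46 mm in diameter, 22 mm high, loose; origin at the centre of its underside
- brass_bell: bystander in the tray: small brass bell, 40 mm in diameter, 38 mm high, loose; origin at the centre of its underside

How it is judged:
By the outcome, as a careful person would: the job done as asked, in the order asked, and still so for the second after the job is handed in, with the robot touching nothing.
It also fails if it takes over 144 s, if anything falls off the work surface, if the arm or the gripper's body presses on something with over 40 N, if the wrist force passes 120 N, or if a joint passes its speed limit or range.

## Working session

There is one attempt and no reset: what is moved stays moved. The work goes in short steps, Python scripts to look and compute and a tool call to move; the robot and the scene stay as the last step left them, time stands still between calls to the robot, and variables do not carry over. Pictures are saved under pics/ and viewed, at most 14 in all, crops included, and the job is handed in when it is done.

Besides the shell and the picture viewer there is one more tool, called after ">>>" in YAML: its name, and indented under it one key for each argument. apply_moves: Moves the arm, as the interface text tells. Its arguments: {"type":"object","properties":{"moves":{"type":"array","items":{"type":"array","items":{"type":"array","items":{"type":"number"}}}}},"required":["moves"]}

```bash
mkdir -p pics
python3 - <<'E'
from bench import telemetry, snapshot, robot
import cv2, pickle
o=telemetry.get_obs(); print(o)
d={}
for n in("scene","top"):
    s=snapshot(n); d[n]=s; cv2.imwrite(f"pics/{n}0.png",s["image"][:,:,::-1]); print(n,s["fovy"],s["cx"],s["cy"],s["R"],s["t"])
pickle.dump(d,open("s0.pkl","wb"))
E
```

```text
{'time': 0.0, 'joint_positions': array([ 1.20491920e+00,  8.79402444e-02,  1.37223873e+00, -4.79098024e-06,
        1.68359767e+00, -1.03104110e-01]), 'qvel': array([ 0.00103819, -0.00064127, -0.00045718, -0.00024761, -0.00081797,
       -0.00092678]), 'joint_torque': array([ 5.25100422e-04, -3.40179455e+01, -3.02434051e+01,  7.18781655e-02,
        3.29094124e-02, -1.51371523e-04]), 'tool_pos': array([0.14283397, 0.53101129, 0.40351965]), 'ee_rot': array([-3.13941977e+00, -2.20043424e-04,  2.87881886e+00]), 'wrist_force': array([ 0.01897185, -0.80474369,  0.57910863]), 'wrist_torque': array([-0.01296445,  0.04330409, -0.05789919]), 'finger_force': 0.0, 'width': 0.09381336183831496}
scene 46.744975802220615 255.30270836277444 193.11739710138423 [[ 0.6725982   0.73977838 -0.01842864]
 [ 0.37209329 -0.35961938 -0.85569883]
 [-0.63965479  0.56868432 -0.51714592]] [-0.31471014 -0.15591043  1.37151289]
top 54.748395430562724 252.71438344846075 190.5559109710163 [[-0.00298364 -0.99993819 -0.01071013]
 [-0.98832832  0.00457993 -0.15227   ]
 [ 0.15230964  0.0101308  -0.9882809 ]] [-0.00917895  0.47181958  0.94835175]
```

View pics/top0.png

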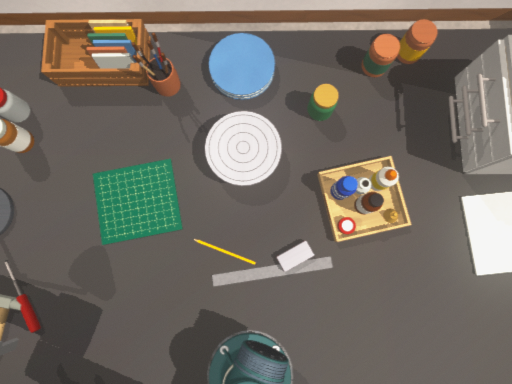

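View pics/scene0.png

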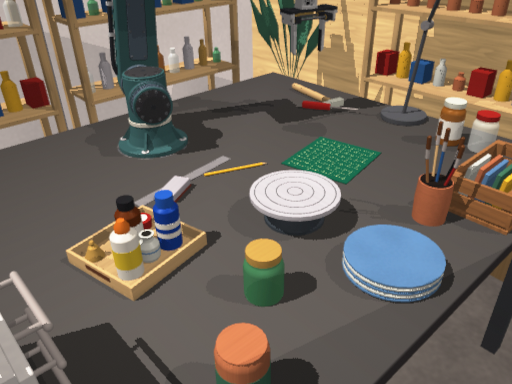

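The top view shows the tray around (365,198), with the blue bottle at (346,187), glue nozzle (392,175), varnish cap (375,201), vase (365,185), tin (347,226) and bell (393,216). The mat is at (137,201) and the wheel at (243,148).

```bash
cat > h.py <<'E'
import numpy as np, cv2, pickle
def K(s):
    f=s["image"].shape[0]/2/np.tan(np.radians(s["fovy"])/2)
    return np.array([[f,0,s["cx"]],[0,f,s["cy"]],[0,0,1]])
def ray(s,u,v,z):
    R,t=np.array(s["R"]),np.array(s["t"]); d=R.T@np.linalg.inv(K(s))@np.array([u,v,1.]); c=-R.T@t
    return c+d*(z-c[2])/d[2]
def proj(s,X):
    p=K(s)@(np.array(s["R"])@np.array(X)+np.array(s["t"])); return p[:2]/p[2]
def mask(s,lo,hi,box):
    h=cv2.cvtColor(s["image"],cv2.COLOR_RGB2HSV); m=cv2.inRange(h,lo,hi); k=np.zeros_like(m); a,b,c,d=box; k[b:d,a:c]=m[b:d,a:c]; return k
def big(m): return max(cv2.findContours(m,cv2.RETR_EXTERNAL,cv2.CHAIN_APPROX_NONE)[0],key=cv2.contourArea)
E
python3 - <<'E'
from h import *
d=pickle.load(open("s0.pkl","rb")); s=d["top"]; im=s["image"][:,:,::-1]
cv2.imwrite("pics/c0.png",cv2.resize(im[145:250,310:420],None,fx=5.5,fy=5.5,interpolation=cv2.INTER_CUBIC))
cv2.imwrite("pics/c1.png",cv2.resize(d["scene"]["image"][180:300,60:215,::-1],None,fx=5,fy=5-.01,interpolation=cv2.INTER_CUBIC))
m=mask(s,(65,80,40),(90,255,255),(85,150,190,250)); q=big(m); r=cv2.minAreaRect(q); print("mat",r,[ray(s,*p,.003).round(4) for p in cv2.boxPoints(r)],ray(s,*r[0],.003))
m=mask(s,(0,0,150),(180,60,255),(195,105,290,195)); e=cv2.fitEllipse(cv2.convexHull(big(m))); print("wheel",e,ray(s,*e[0],.07))
m=mask(s,(10,60,90),(28,255,255),(310,145,420,250)); q=cv2.convexHull(big(m)); r=cv2.minAreaRect(q); B=cv2.boxPoints(r);print("tray",r,[ray(s,*p,.03).round(4) for p in B])
E
```

```text
mat ((136.0481414794922, 201.25274658203125), (72.3656005859375, 83.35843658447266), 79.2156982421875) [array([0.5269, 0.4459, 0.003 ]), array([0.5701, 0.2192, 0.003 ]), array([0.3724, 0.1764, 0.003 ]), array([0.3313, 0.3965, 0.003 ])] [0.44868342 0.30939576 0.003     ]
wheel ((242.963134765625, 147.83651733398438), (74.51228332519531, 76.77262115478516), 86.9637680053711) [0.57945509 0.01378732 0.07      ]
tray ((363.80615234375, 198.1601104736328), (74.1286849975586, 81.24923706054688), 77.00537872314453) [array([ 0.5246, -0.1809,  0.03  ]), array([ 0.5739, -0.3959,  0.03  ]), array([ 0.3791, -0.4275,  0.03  ]), array([ 0.3323, -0.2187,  0.03  ])]
```

View pics/c0.png

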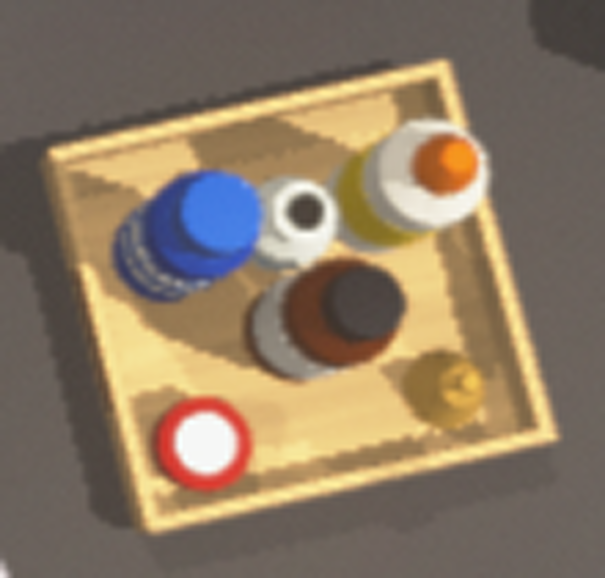

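View pics/c1.png

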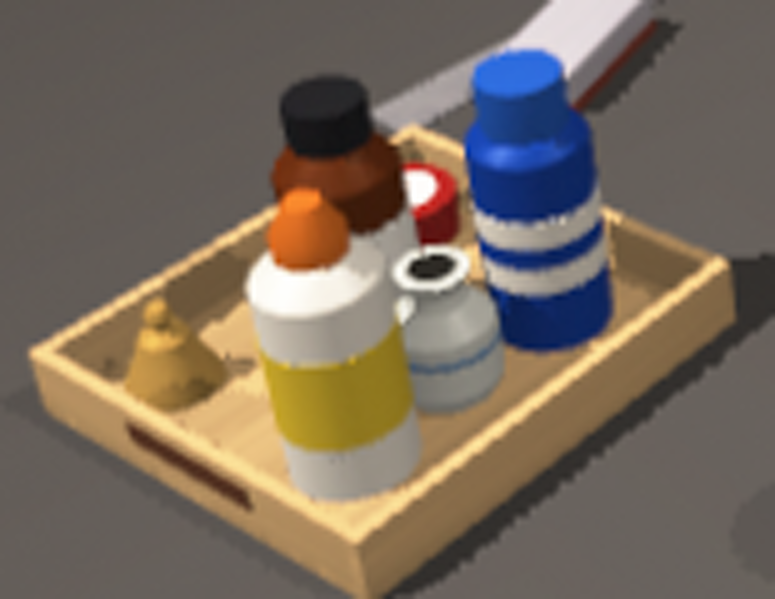

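The crops give the tray rim corners as (48,150), (452,60), (558,437) and (145,530) at ×5.5. The cap tops are paint (222,215), varnish (367,303), glue nozzle (460,158), and the vase mouth (306,211). Paint is at +y, glue at −y, varnish at −x.

Run:
```python
from h import *
d=pickle.load(open("s0.pkl","rb")); s=d["top"]; sc=d["scene"]
c=lambda x,y:((x+.5)/5.5-.5+310,(y+.5)/5.5-.5+145)
C=np.array([ray(s,*c(*p),.03)[:2] for p in [(48,150),(452,60),(558,437),(145,530)]]) # TL(+x,+y) TR(+x,-y) BR(-x,-y) BL
M=np.array([[.095,.1],[.095,-.1],[-.095,-.1],[-.095,.1]])
A,_=cv2.estimateAffinePartial2D(M,C); sca=np.hypot(A[0,0],A[1,0]); yaw=np.arctan2(A[1,0],A[0,0]); cen=C.mean(0)
print("tray",cen,np.degrees(yaw),sca)
R=np.array([[np.cos(yaw),-np.sin(yaw)],[np.sin(yaw),np.cos(yaw)]])
loc=lambda X:(R.T@(X[:2]-cen)*1000).round(1)
for n,p,z in [("paint",(222,215),.126),("varn",(367,303),.124),("glue",(460,158),.124),("vase",(306,211),.064),("tin",(204,443),.028)]:
    X=ray(s,*c(*p),z); print(n,X.round(4),loc(X))
c2=lambda x,y:((x+.5)/5-.5+60,(y+.5)/4.99-.5+180)
for n,p,z in [("paint",(518,73),.126),("varn",(325,98),.124),("vase",(432,265),.064)]:
    X=ray(sc,*c2(*p),z); print("sc",n,X.round(4),loc(X))
for n,l in [("paint",(35,53)),("glue",(35,-53)),("varn",(-18,0)),("vase",(35,0))]: print("nom",n,cen+R@np.array(l)/1000)
# mask based caps
m=mask(s,(100,120,170),(115,255,255),(330,170,362,205)); q=big(m); e=cv2.fitEllipse(q);print("paintcap",e,loc(ray(s,*e[0],.126)))
m=mask(s,(0,0,0),(180,120,75),(360,185,388,215)); q=big(m); e=cv2.fitEllipse(q);print("vcap",e,loc(ray(s,*e[0],.124)))
m=mask(s,(4,180,150),(16,255,255),(380,165,405,185)); q=big(m); e=cv2.fitEllipse(q);print("nozzle",e,loc(ray(s,*e[0],.115)))
q=cv2.approxPolyDP(cv2.convexHull(big(mask(s,(65,80,40),(90,255,255),(85,150,190,250)))),8,True)[:,0];print("mat",q,[ray(s,*map(float,p),.003).round(4) for p in q])
```

```text
tray [ 0.45249601 -0.30693485] 12.302509273080146 1.005870821122508
paint [ 0.4736 -0.2463  0.126 ] [33.5 54.8]
varn [ 0.4347 -0.3081  0.124 ] [-17.6   2.6]
glue [ 0.4989 -0.3524  0.124 ] [ 35.7 -54.3]
vase [ 0.486  -0.3014  0.064 ] [33.9 -1.7]
tin [ 0.3798 -0.2579  0.028 ] [-60.6  63.4]
sc paint [ 0.4766 -0.2462  0.126 ] [36.5 54.2]
sc varn [ 0.4377 -0.3083  0.124 ] [-14.7   1.8]
sc vase [ 0.4836 -0.2984  0.064 ] [32.2  1.7]
nom paint [ 0.4753994  -0.24769437]
nom glue [ 0.49798515 -0.35126021]
nom varn [ 0.43490935 -0.31077017]
nom vase [ 0.48669228 -0.29947729]
paintcap ((349.732666015625, 184.2289581298828), (12.812176704406738, 16.889394760131836), 172.63040161132812) [32.4 55.7]
vcap ((375.20709228515625, 200.44578552246094), (10.959314346313477, 13.519204139709473), 109.02416229248047) [-18.8   5.7]
nozzle ((390.7006530761719, 174.2423553466797), (8.402046203613281, 9.207489967346191), 79.19956970214844) [ 35.8 -51.3]
mat [[170 159]
 [182 228]
 [102 244]
 [ 93 174]] [array([0.567 , 0.2197, 0.003 ]), array([0.3752, 0.1812, 0.003 ]), array([0.3329, 0.3963, 0.003 ]), array([0.5255, 0.4328, 0.003 ])]
```

```bash
cat > g.py <<'E'
import sys, numpy as np
from bench import telemetry
cen=np.array([.4525,-.3069]); ty=np.radians(12.3); mc=np.array([.4502,.3075]); my=np.radians(11.2)
rot=lambda a:np.array([[np.cos(a),-np.sin(a)],[np.sin(a),np.cos(a)]])
tray=lambda x,y:cen+rot(ty)@np.array([x,y])/1000
mat=lambda x,y:mc+rot(my)@np.array([x,y])/1000
P=dict(paint=tray(34.5,54),glue=tray(35.3,-53.5),varnish=tray(-16.8,2),vase=tray(34,0),wheel=np.array([.5795,.0138]),
 mpaint=mat(0,70),mglue=mat(0,0),mvarnish=mat(0,-70))
def go(name,zg,th):
    o=telemetry.get_obs(); p=o["tool_pos"]; t=o["ee_rot"][2]; d=np.r_[P[name],zg+.18]-p
    tx=np.array([np.cos(t),np.sin(t)]); tyv=np.array([np.sin(t),-np.cos(t)])
    dt=(np.degrees(t)-th+180)%360-180
    print(name,P[name].round(4),"pos",p.round(4),"th",round(np.degrees(t),1),"t",o["time"],"-> units",np.round([d[:2]@tx/.05,d[:2]@tyv/.05,-d[2]/.05,dt/10],3))
if __name__=="__main__": go(sys.argv[1],float(sys.argv[2]),float(sys.argv[3]))
E
python3 g.py paint .23 102.3
```

```text
paint [ 0.4747 -0.2468] pos [0.1429 0.531  0.4036] th 164.9 t 0.1 -> units [-10.451 -13.297  -0.128   6.264]
```

>>> apply_moves:
  moves:
    - [[-1.0, -1.3, 0, 0.6, 0], [-2.1, -2.6, 0, 1.3, 0], [-3.1, -4.0, 0, 2.0, 0], [-3.9, -5.0, 0, 2.6, 0], [-4.7, -6.0, 0, 3.2, 0], [-5.5, -7.0, 0, 3.8, 0], [-6.3, -8.0, 0, 4.4, 0], [-7.1, -9.0, 0, 5.0, 0], [-7.9, -10.0, 0, 5.6, 0], [-8.7, -11.0, 0, 6.2, 0]]

```text
time: 1.35
tool_pos: [0.3896, -0.0452, 0.4045]
ee_rot: [3.141, -0.0, 1.793]
wrist_force: [1.1, 0.5, -0.2]
width: 0.0939
finger_force: 0.0
```

```bash
python3 g.py paint .23 102.3
```

```text
paint [ 0.4747 -0.2468] pos [ 0.3896 -0.0452  0.4045] th 102.7 t 1.35 -> units [-4.307  0.773 -0.11   0.04 ]
```

>>> apply_moves:
  moves:
    - [[-0.8, 0.15, 0, 0, 0], [-1.6, 0.3, 0, 0, 0], [-2.4, 0.45, 0, 0, 0], [-3.1, 0.6, 0, 0, 0], [-3.6, 0.7, 0, 0, 0], [-4.0, 0.75, 0, 0, 0], [-4.0, 0.75, 0, 0, 0], [-4.0, 0.75, 0, 0, 0]]

```text
time: 2.35
tool_pos: [0.4707, -0.229, 0.4046]
ee_rot: [-3.141, -0.001, 1.797]
wrist_force: [-0.0, -0.2, -0.6]
width: 0.094
finger_force: 0.0
```

```bash
python3 g.py paint .072 102.3
python3 - <<'E'
from bench import snapshot
import cv2
i=snapshot("top")["image"]; cv2.imwrite("pics/t1.png",cv2.resize(i[100:300,260:460,::-1],None,fx=3,fy=3))
E
```

```text
paint [ 0.4747 -0.2468] pos [ 0.4707 -0.229   0.4046] th 103.0 t 2.35 -> units [-3.640e-01 -2.000e-03  3.052e+00  6.700e-02]
```

View pics/t1.png

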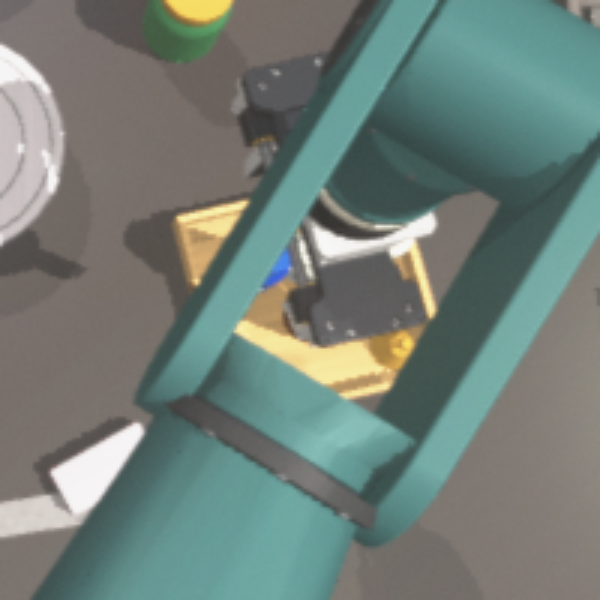

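The picture shows the arm covering the tray, with the gripper closing axis along tray x and the blue cap at (272,268) in the ×3 crop between the fingers. Next I'll descend onto the paint bottle.

>>> apply_moves:
  moves:
    - [[-0.36, 0, 0, 0.07, 0], [-0.36, 0, 0, 0.07, 0], [-0.36, 0, 0.8, 0.07, 0], [-0.36, 0, 1.6, 0.07, 0], [-0.36, 0, 2.4, 0.07, 0], [-0.36, 0, 2.8, 0.07, 0], [-0.36, 0, 3.05, 0.07, 0], [-0.36, 0, 3.05, 0.07, 0], [-0.36, 0, 3.05, 0.07, 0]]

```text
time: 3.52
tool_pos: [0.4753, -0.2474, 0.2535]
ee_rot: [3.14, 0.002, 1.784]
wrist_force: [-0.7, -0.2, 0.4]
width: 0.0934
finger_force: 0.0
```

>>> apply_moves:
  moves:
    - [[0, 0, 0, 0, 0.3], [0, 0, 0, 0, 0.4], [0, 0, 0, 0, 0.5], [0, 0, 0, 0, 0.6], [0, 0, 0, 0, 0.7], [0, 0, 0, 0, 0.7], [0, 0, 0, 0, 0.7], [0, 0, 0, 0, 0.7]]

```text
time: 4.53
tool_pos: [0.4749, -0.2471, 0.2521]
ee_rot: [-3.141, -0.0, 1.785]
wrist_force: [-0.7, 0.3, 0.2]
width: 0.0497
finger_force: 30.0
```

```bash
python3 g.py paint .072 102.3
python3 - <<'E'
from h import *
from bench import snapshot
s=snapshot("scene"); cv2.imwrite("pics/t2.png",cv2.resize(s["image"][130:310,50:260,::-1],None,fx=3,fy=3))
E
```

```text
paint [ 0.4747 -0.2468] pos [ 0.4749 -0.2471  0.2521] th 102.2 t 4.525 -> units [ 0.008 -0.002  0.003 -0.006]
```

View pics/t2.png

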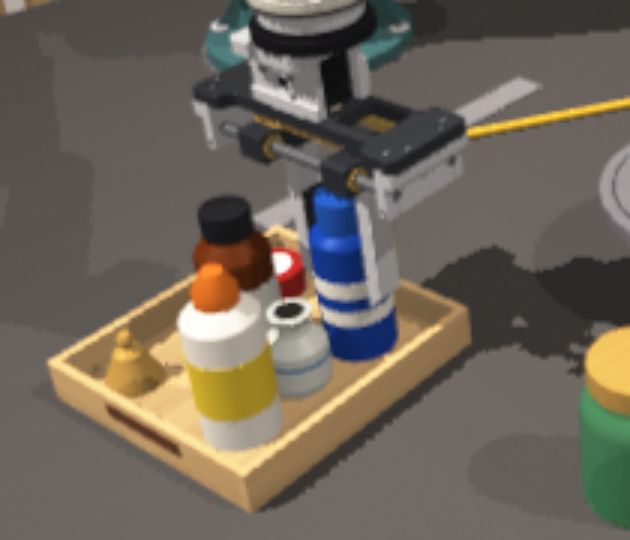

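The paint bottle is gripped mid-body at about (355,250), at the expected 50 mm width, with its neighbours untouched. Lifting it.

>>> apply_moves:
  moves:
    - [[0, 0, -0.2, 0, 0.7], [0, 0, -0.6, 0, 0.7], [0, 0, -1.2, 0, 0.7], [0, 0, -1.9, 0, 0.7], [0, 0, -2.5, 0, 0.7], [0, 0, -2.9, 0, 0.7], [0, 0, -3.0, 0, 0.7], [0, 0, -3.0, 0, 0.7]]

```text
time: 5.58
tool_pos: [0.4749, -0.2471, 0.4018]
ee_rot: [-3.141, -0.0, 1.785]
wrist_force: [0.1, 0.1, -2.0]
width: 0.0495
finger_force: 30.0
```

```bash
python3 g.py mpaint .222 101.2
```

```text
mpaint [0.4366 0.3762] pos [ 0.4749 -0.2471  0.4018] th 102.2 t 5.575 -> units [ 1.2344e+01  1.8970e+00 -3.0000e-03  1.0500e-01]
```

>>> apply_moves:
  moves:
    - [[0.3, 0.05, 0, 0, 0.7], [0.9, 0.15, 0, 0, 0.7], [1.7, 0.27, 0, 0, 0.7], [2.6, 0.4, 0, 0, 0.7], [3.5, 0.55, 0, 0, 0.7], [4.4, 0.68, 0, 0, 0.7], [5.3, 0.8, 0, 0, 0.7], [6.2, 0.95, 0, 0, 0.7], [7.1, 1.1, 0, 0, 0.7], [8.0, 1.23, 0, 0.1, 0.7]]

```text
time: 6.82
tool_pos: [0.449, 0.1589, 0.4011]
ee_rot: [-3.14, -0.0, 1.767]
wrist_force: [1.7, -0.9, -1.4]
width: 0.0498
finger_force: 30.0
```

>>> apply_moves:
  moves:
    - [[0.9, 0.14, 0, 0, 0.7], [1.8, 0.28, 0, 0, 0.7], [2.6, 0.4, 0, 0, 0.7], [3.3, 0.5, 0, 0, 0.7], [3.8, 0.59, 0, 0, 0.7], [4.2, 0.65, 0, 0, 0.7], [4.34, 0.67, 0, 0, 0.7], [4.34, 0.67, 0, 0, 0.7], [4.34, 0.67, 0, 0, 0.7]]

```text
time: 7.95
tool_pos: [0.4409, 0.3754, 0.4023]
ee_rot: [3.142, 0.0, 1.766]
wrist_force: [0.4, -0.5, -2.4]
width: 0.0498
finger_force: 30.0
```

```bash
python3 g.py mpaint .072 101.2
```

```text
mpaint [0.4366 0.3762] pos [0.4409 0.3754 0.4023] th 101.2 t 7.95 -> units [ 3.100e-02 -8.200e-02  3.006e+00 -2.000e-03]
```

>>> apply_moves:
  moves:
    - [[0, 0, 0.5, 0, 0.7], [0, 0, 1.2, 0, 0.7], [0, 0, 1.9, 0, 0.7], [0, 0, 2.4, 0, 0.7], [0, 0, 2.7, 0, 0.7], [0, 0, 2.9, 0, 0.7], [0, 0, 3.0, 0, 0.7], [0, 0, 3.04, 0, 0.7], [0, 0, 3.07, 0, 0.7], [0, 0, 3.07, 0, 0.7]]

```text
time: 9.2
tool_pos: [0.4408, 0.3763, 0.2492]
ee_rot: [3.141, -0.0, 1.767]
wrist_force: [-0.3, 0.4, -1.1]
width: 0.0497
finger_force: 30.0
```

```bash
python3 g.py mpaint .069 101.2
```

```text
mpaint [0.4366 0.3762] pos [0.4408 0.3763 0.2492] th 101.3 t 9.2 -> units [ 0.014 -0.083  0.003  0.005]
```

>>> apply_moves:
  moves:
    - [[0, 0, 0, 0, 0.5], [0, 0, 0, 0, 0.3], [0, 0, 0, 0, 0.1], [0, 0, 0, 0, 0], [0, 0, -0.4, 0, 0], [0, 0, -1.2, 0, 0], [0, 0, -2.2, 0, 0], [0, 0, -3.0, 0, 0], [0, 0, -3.1, 0, 0], [0, 0, -3.1, 0, 0]]

```text
time: 10.45
tool_pos: [0.4407, 0.3761, 0.4031]
ee_rot: [-3.141, 0.0, 1.767]
wrist_force: [0.2, 0.2, -0.4]
width: 0.094
finger_force: 0.0
```

```bash
python3 g.py glue .222 102.3
```

```text
glue [ 0.4984 -0.3517] pos [0.4407 0.3761 0.4031] th 101.2 t 10.45 -> units [-14.5    -1.706   0.021  -0.106]
```

>>> apply_moves:
  moves:
    - [[-0.7, -0.08, 0, 0, 0], [-1.7, -0.2, 0, 0, 0], [-2.8, -0.33, 0, 0, 0], [-3.9, -0.46, 0, 0, 0], [-5.0, -0.59, 0, 0, 0], [-6.1, -0.72, 0, 0, 0], [-7.2, -0.85, 0, 0, 0], [-8.3, -0.98, 0, 0, 0], [-9.4, -1.11, 0, 0, 0], [-10.5, -1.24, 0, -0.1, 0]]

```text
time: 11.7
tool_pos: [0.4819, -0.1526, 0.4008]
ee_rot: [-3.138, -0.003, 1.785]
wrist_force: [1.0, -0.3, 0.3]
width: 0.0943
finger_force: 0.0
```

>>> apply_moves:
  moves:
    - [[-1.1, -0.13, 0, 0, 0], [-2.1, -0.25, 0, 0, 0], [-3.0, -0.36, 0, 0, 0], [-3.6, -0.42, 0, 0, 0], [-4.0, -0.47, 0, 0, 0], [-4.0, -0.47, 0, 0, 0], [-4.0, -0.47, 0, 0, 0], [-4.0, -0.47, 0, 0, 0]]

```text
time: 12.7
tool_pos: [0.5019, -0.3501, 0.404]
ee_rot: [3.141, -0.0, 1.786]
wrist_force: [-1.2, -0.2, -0.4]
width: 0.094
finger_force: 0.0
```

```bash
python3 g.py glue .072 102.3
```

```text
glue [ 0.4984 -0.3517] pos [ 0.5019 -0.3501  0.404 ] th 102.3 t 12.7 -> units [-1.60e-02 -7.60e-02  3.04e+00  3.00e-03]
```

>>> apply_moves:
  moves:
    - [[-0.02, -0.08, 0, 0, 0], [-0.02, -0.08, 0.8, 0, 0], [-0.02, -0.08, 1.6, 0, 0], [-0.02, -0.08, 2.4, 0, 0], [-0.02, -0.08, 2.8, 0, 0], [-0.02, -0.08, 3.04, 0, 0], [-0.02, -0.08, 3.04, 0, 0], [-0.02, -0.08, 3.04, 0, 0]]

```text
time: 13.7
tool_pos: [0.4984, -0.3533, 0.2532]
ee_rot: [3.14, 0.002, 1.785]
wrist_force: [0.0, 0.2, 0.3]
width: 0.0942
finger_force: 0.0
```

>>> apply_moves:
  moves:
    - [[0, 0, 0, 0, 0.3], [0, 0, 0, 0, 0.4], [0, 0, 0, 0, 0.5], [0, 0, 0, 0, 0.6], [0, 0, 0, 0, 0.7], [0, 0, 0, 0, 0.7], [0, 0, 0, 0, 0.7], [0, 0, 0, 0, 0.7]]

```text
time: 14.7
tool_pos: [0.4981, -0.3531, 0.2516]
ee_rot: [3.141, -0.0, 1.785]
wrist_force: [0.4, 0.8, -0.7]
width: 0.0498
finger_force: 30.0
```

>>> apply_moves:
  moves:
    - [[0, 0, -0.2, 0, 0.7], [0, 0, -0.6, 0, 0.7], [0, 0, -1.2, 0, 0.7], [0, 0, -1.9, 0, 0.7], [0, 0, -2.5, 0, 0.7], [0, 0, -2.9, 0, 0.7], [0, 0, -3.0, 0, 0.7], [0, 0, -3.0, 0, 0.7]]

```text
time: 15.7
tool_pos: [0.4979, -0.3531, 0.4014]
ee_rot: [-3.141, -0.0, 1.784]
wrist_force: [-0.2, -0.7, -2.1]
width: 0.0494
finger_force: 30.0
```

```bash
python3 g.py mglue .222 101.2
```

```text
mglue [0.4502 0.3075] pos [ 0.4979 -0.3531  0.4014] th 102.2 t 15.7 -> units [ 1.3114e+01  1.8680e+00 -1.3000e-02  1.0400e-01]
```

>>> apply_moves:
  moves:
    - [[0.3, 0.04, 0, 0, 0.7], [0.9, 0.13, 0, 0, 0.7], [1.7, 0.24, 0, 0, 0.7], [2.6, 0.37, 0, 0, 0.7], [3.5, 0.5, 0, 0, 0.7], [4.4, 0.63, 0, 0, 0.7], [5.3, 0.76, 0, 0, 0.7], [6.2, 0.89, 0, 0, 0.7], [7.1, 1.02, 0, 0, 0.7], [8.0, 1.15, 0, 0.1, 0.7]]

```text
time: 16.95
tool_pos: [0.4682, 0.052, 0.4005]
ee_rot: [-3.14, -0.001, 1.767]
wrist_force: [0.9, -0.3, -1.7]
width: 0.0495
finger_force: 30.0
```

>>> apply_moves:
  moves:
    - [[0.9, 0.13, 0, 0, 0.7], [1.8, 0.26, 0, 0, 0.7], [2.7, 0.38, 0, 0, 0.7], [3.5, 0.5, 0, 0, 0.7], [4.2, 0.6, 0, 0, 0.7], [4.7, 0.66, 0, 0, 0.7], [5.0, 0.7, 0, 0, 0.7], [5.11, 0.72, 0, 0, 0.7], [5.11, 0.72, 0, 0, 0.7], [5.11, 0.72, 0, 0, 0.7]]

```text
time: 18.2
tool_pos: [0.4551, 0.3069, 0.4017]
ee_rot: [3.142, 0.0, 1.766]
wrist_force: [-0.5, -0.3, -1.2]
width: 0.0491
finger_force: 30.0
```

```bash
python3 g.py mglue .069 101.2
```

```text
mglue [0.4502 0.3075] pos [0.4551 0.3069 0.4017] th 101.2 t 18.2 -> units [ 3.200e-02 -9.300e-02  3.055e+00 -2.000e-03]
```

>>> apply_moves:
  moves:
    - [[0, 0, 0.5, 0, 0.7], [0, 0, 1.2, 0, 0.7], [0, 0, 1.9, 0, 0.7], [0, 0, 2.4, 0, 0.7], [0, 0, 2.7, 0, 0.7], [0, 0, 2.9, 0, 0.7], [0, 0, 3.0, 0, 0.7], [0, 0, 3.03, 0, 0.7], [0, 0, 3.06, 0, 0.7], [0, 0, 3.06, 0, 0.7]]

```text
time: 19.45
tool_pos: [0.455, 0.3077, 0.2492]
ee_rot: [3.141, -0.0, 1.767]
wrist_force: [-0.3, 0.1, -0.4]
width: 0.0495
finger_force: 30.0
```

>>> apply_moves:
  moves:
    - [[0, 0, 0, 0, 0.5], [0, 0, 0, 0, 0.3], [0, 0, 0, 0, 0.1], [0, 0, 0, 0, 0], [0, 0, -0.4, 0, 0], [0, 0, -1.2, 0, 0], [0, 0, -2.2, 0, 0], [0, 0, -3.0, 0, 0], [0, 0, -3.1, 0, 0], [0, 0, -3.1, 0, 0]]

```text
time: 20.7
tool_pos: [0.4548, 0.3075, 0.4031]
ee_rot: [-3.141, 0.0, 1.767]
wrist_force: [-0.7, -0.6, -0.1]
width: 0.0936
finger_force: 0.0
```

```bash
python3 g.py varnish .222 12.3
python3 - <<'E'
from bench import snapshot
import cv2
i=snapshot("scene")["image"]; cv2.imwrite("pics/t3.png",cv2.resize(i[60:300,60:400,::-1],None,fx=2.2,fy=2.2))
E
```

```text
varnish [ 0.4357 -0.3085] pos [0.4548 0.3075 0.4031] th 101.2 t 20.7 -> units [-12.01   -2.778   0.021   8.894]
```

View pics/t3.png

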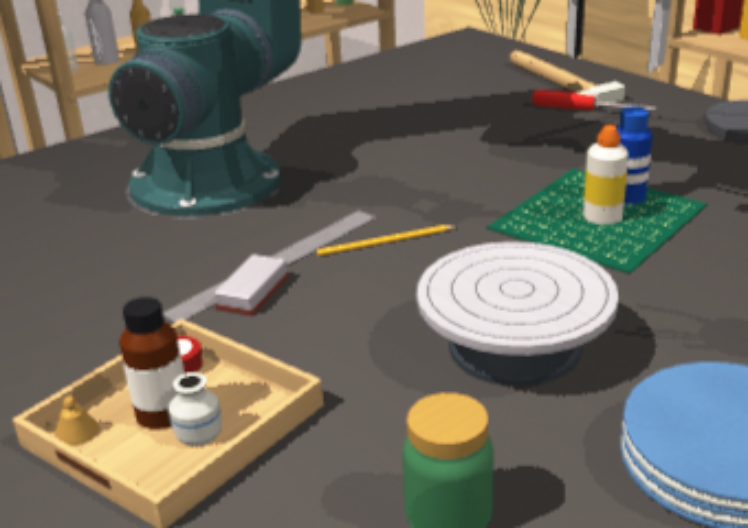

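Glue and paint are upright on the mat at (605,190) and (637,160), and the varnish, vase, tin and bell haven't moved. Going for the varnish.

>>> apply_moves:
  moves:
    - [[-0.7, -0.16, 0, 0.7, 0], [-1.7, -0.39, 0, 1.4, 0], [-2.7, -0.62, 0, 2.1, 0], [-3.7, -0.86, 0, 2.9, 0], [-4.7, -1.09, 0, 3.7, 0], [-5.7, -1.32, 0, 4.5, 0], [-6.7, -1.55, 0, 5.3, 0], [-7.7, -1.78, 0, 6.1, 0], [-8.7, -2.01, 0, 6.9, 0], [-9.6, -2.22, 0, 7.7, 0]]

```text
time: 22.0
tool_pos: [0.439, -0.1865, 0.401]
ee_rot: [-3.138, 0.003, 0.418]
wrist_force: [0.7, 0.4, -0.9]
width: 0.0943
finger_force: 0.0
```

```bash
python3 g.py varnish .222 12.3
```

```text
varnish [ 0.4357 -0.3085] pos [ 0.439  -0.1865  0.401 ] th 23.9 t 22.0 -> units [-1.052  2.202 -0.02   1.164]
```

>>> apply_moves:
  moves:
    - [[-0.4, 0.8, 0, 0.6, 0], [-0.75, 1.5, 0, 1.1, 0], [-1.0, 2.0, 0, 1.18, 0], [-1.06, 2.2, 0, 1.18, 0], [-1.06, 2.2, 0, 1.18, 0], [-1.06, 2.2, 0, 1.18, 0]]

```text
time: 22.75
tool_pos: [0.4367, -0.3059, 0.4032]
ee_rot: [-3.14, 0.0, 0.218]
wrist_force: [-0.5, -0.2, -0.0]
width: 0.0943
finger_force: 0.0
```

```bash
python3 g.py varnish .072 12.3
```

```text
varnish [ 0.4357 -0.3085] pos [ 0.4367 -0.3059  0.4032] th 12.5 t 22.75 -> units [-0.031  0.046  3.025  0.022]
```

>>> apply_moves:
  moves:
    - [[-0.03, 0.04, 0, 0.02, 0], [-0.03, 0.04, 0.8, 0.02, 0], [-0.03, 0.04, 1.6, 0.02, 0], [-0.03, 0.04, 2.4, 0.02, 0], [-0.03, 0.04, 2.8, 0.02, 0], [-0.03, 0.04, 3.02, 0.02, 0], [-0.03, 0.04, 3.02, 0.02, 0], [-0.03, 0.04, 3.02, 0.02, 0]]

```text
time: 23.75
tool_pos: [0.4359, -0.3094, 0.2541]
ee_rot: [3.14, -0.002, 0.214]
wrist_force: [-0.8, -0.9, 0.8]
width: 0.0941
finger_force: 0.0
```

>>> apply_moves:
  moves:
    - [[0, 0, 0, 0, 0.3], [0, 0, 0, 0, 0.4], [0, 0, 0, 0, 0.5], [0, 0, 0, 0, 0.6], [0, 0, 0, 0, 0.7], [0, 0, 0, 0, 0.7], [0, 0, 0, 0, 0.7], [0, 0, 0, 0, 0.7]]

```text
time: 24.75
tool_pos: [0.4354, -0.3091, 0.2526]
ee_rot: [-3.141, 0.0, 0.214]
wrist_force: [-0.4, 1.7, 0.3]
width: 0.0496
finger_force: 30.0
```

>>> apply_moves:
  moves:
    - [[0, 0, -0.2, 0, 0.7], [0, 0, -0.6, 0, 0.7], [0, 0, -1.2, 0, 0.7], [0, 0, -1.9, 0, 0.7], [0, 0, -2.5, 0, 0.7], [0, 0, -2.9, 0, 0.7], [0, 0, -3.0, 0, 0.7], [0, 0, -3.0, 0, 0.7]]

```text
time: 25.75
tool_pos: [0.4354, -0.3092, 0.4023]
ee_rot: [-3.141, 0.0, 0.214]
wrist_force: [0.8, -0.5, -2.7]
width: 0.0497
finger_force: 30.0
```

```bash
python3 g.py mvarnish .222 101.2
```

```text
mvarnish [0.4638 0.2388] pos [ 0.4354 -0.3092  0.4023] th 12.2 t 25.75 -> units [ 2.879e+00 -1.059e+01  6.000e-03 -8.896e+00]
```

>>> apply_moves:
  moves:
    - [[0.08, -0.3, 0, -0.3, 0.7], [0.25, -0.9, 0, -0.9, 0.7], [0.46, -1.7, 0, -1.6, 0.7], [0.7, -2.6, 0, -2.4, 0.7], [0.95, -3.5, 0, -3.2, 0.7], [1.2, -4.4, 0, -4.0, 0.7], [1.44, -5.3, 0, -4.8, 0.7], [1.69, -6.2, 0, -5.6, 0.7], [1.93, -7.1, 0, -6.4, 0.7], [2.18, -8.0, 0, -7.2, 0.7]]

```text
time: 27.0
tool_pos: [0.4561, 0.107, 0.4016]
ee_rot: [-3.14, -0.0, 1.477]
wrist_force: [0.5, -1.0, -2.4]
width: 0.0497
finger_force: 30.0
```

```bash
python3 g.py mvarnish .222 101.2
```

```text
mvarnish [0.4638 0.2388] pos [0.4561 0.107  0.4016] th 84.6 t 27.0 -> units [ 2.64  -0.093 -0.008 -1.655]
```

>>> apply_moves:
  moves:
    - [[0.7, 0, 0, -0.7, 0.7], [1.4, 0, 0, -1.3, 0.7], [2.0, 0, 0, -1.67, 0.7], [2.4, 0, 0, -1.67, 0.7], [2.55, 0, 0, -1.67, 0.7], [2.55, 0, 0, -1.67, 0.7], [2.55, 0, 0, -1.67, 0.7]]

```text
time: 27.88
tool_pos: [0.47, 0.231, 0.4027]
ee_rot: [-3.142, 0.0, 1.761]
wrist_force: [-0.3, 0.2, -3.0]
width: 0.0497
finger_force: 30.0
```

```bash
python3 g.py mvarnish .0695 101.2
```

```text
mvarnish [0.4638 0.2388] pos [0.47   0.231  0.4027] th 100.9 t 27.875 -> units [ 0.178 -0.091  3.065 -0.033]
```

>>> apply_moves:
  moves:
    - [[0.16, -0.08, 0.2, 0, 0.7], [0.16, -0.08, 0.9, 0, 0.7], [0.16, -0.08, 1.7, 0, 0.7], [0.16, -0.08, 2.3, 0, 0.7], [0.16, -0.08, 2.7, 0, 0.7], [0.16, -0.08, 2.9, 0, 0.7], [0.16, -0.08, 3.0, 0, 0.7], [0.16, -0.08, 3.03, 0, 0.7], [0.16, -0.08, 3.06, 0, 0.7], [0.16, -0.08, 3.06, 0, 0.7]]

```text
time: 29.12
tool_pos: [0.4647, 0.2389, 0.2502]
ee_rot: [3.141, -0.0, 1.762]
wrist_force: [0.9, -0.4, -2.1]
width: 0.0499
finger_force: 30.0
```

>>> apply_moves:
  moves:
    - [[0, 0, 0, 0, 0.5], [0, 0, 0, 0, 0.3], [0, 0, 0, 0, 0.1], [0, 0, 0, 0, 0], [0, 0, -0.4, 0, 0], [0, 0, -1.2, 0, 0], [0, 0, -2.2, 0, 0], [0, 0, -3.0, 0, 0], [0, 0, -3.1, 0, 0], [0, 0, -3.1, 0, 0]]

```text
time: 30.38
tool_pos: [0.4644, 0.2388, 0.4041]
ee_rot: [-3.141, 0.0, 1.762]
wrist_force: [-0.1, -0.3, -0.6]
width: 0.0938
finger_force: 0.0
```

```bash
python3 g.py vase .222 12.3
python3 - <<'E'
from h import *
from g import cen,ty,rot
from bench import snapshot
s=snapshot("top"); pickle.dump(s,open("s1.pkl","wb"))
cv2.imwrite("pics/t4.png",cv2.resize(s["image"][145:250,310:420,::-1],None,fx=5.5,fy=5.5,interpolation=cv2.INTER_CUBIC))
sc=snapshot("scene"); pickle.dump(sc,open("s1s.pkl","wb"))
E
```

```text
vase [ 0.4857 -0.2997] pos [0.4644 0.2388 0.4041] th 100.9 t 30.375 -> units [-10.654  -1.625   0.042   8.864]
```

View pics/t4.png

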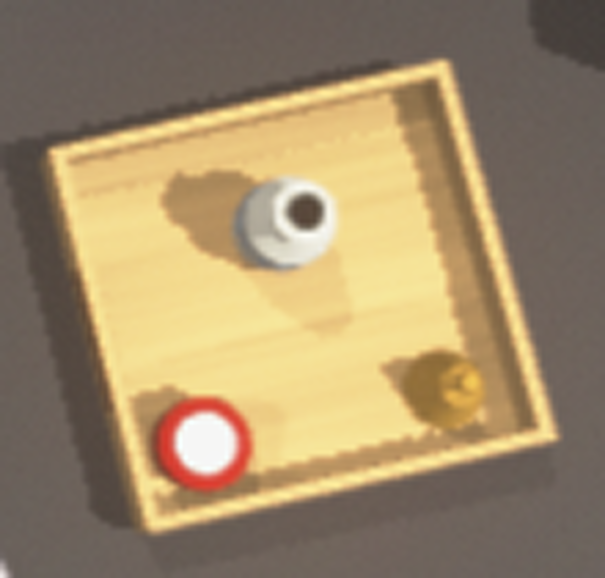

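The vase is unmoved, mouth at (306,211) in the crop, and now has free space around it. Tin and bell are unchanged.

>>> apply_moves:
  moves:
    - [[-0.7, -0.1, 0, 0.8, 0], [-1.7, -0.26, 0, 1.6, 0], [-2.7, -0.41, 0, 2.4, 0], [-3.7, -0.57, 0, 3.2, 0], [-4.7, -0.72, 0, 4.0, 0], [-5.7, -0.87, 0, 4.8, 0], [-6.7, -1.02, 0, 5.6, 0], [-7.7, -1.17, 0, 6.4, 0], [-8.6, -1.31, 0, 7.2, 0], [-9.3, -1.42, 0, 8.0, 0]]

```text
time: 31.72
tool_pos: [0.4827, -0.2331, 0.4021]
ee_rot: [-3.138, 0.003, 0.36]
wrist_force: [0.1, -0.1, 0.6]
width: 0.0938
finger_force: 0.0
```

```bash
python3 g.py vase .222 12.3
```

```text
vase [ 0.4857 -0.2997] pos [ 0.4827 -0.2331  0.4021] th 20.6 t 31.725 -> units [-0.411  1.267  0.002  0.83 ]
```

>>> apply_moves:
  moves:
    - [[-0.2, 0.6, 0, 0.5, 0], [-0.35, 1.0, 0, 0.84, 0], [-0.42, 1.27, 0, 0.84, 0], [-0.42, 1.27, 0, 0.84, 0], [-0.42, 1.27, 0.5, 0.84, 0], [-0.42, 1.27, 1.3, 0.84, 0], [-0.42, 1.27, 2.0, 0.84, 0], [-0.42, 1.27, 2.4, 0.84, 0], [-0.42, 1.27, 2.4, 0.84, 0], [-0.42, 1.27, 2.4, 0.84, 0]]

```text
time: 32.98
tool_pos: [0.4866, -0.2976, 0.286]
ee_rot: [3.14, -0.002, 0.22]
wrist_force: [0.5, -0.4, -0.2]
width: 0.0939
finger_force: 0.0
```

```bash
python3 g.py vase .031 12.3
```

```text
vase [ 0.4857 -0.2997] pos [ 0.4866 -0.2976  0.286 ] th 12.6 t 32.975 -> units [-0.026  0.036  1.5    0.031]
```

>>> apply_moves:
  moves:
    - [[-0.03, 0.04, 0.5, 0, 0], [-0.03, 0.04, 1.0, 0, 0], [-0.03, 0.04, 1.3, 0, 0], [-0.03, 0.04, 1.46, 0, 0], [-0.03, 0.04, 1.46, 0, 0], [-0.03, 0.04, 1.46, 0, 0]]

```text
time: 33.72
tool_pos: [0.4855, -0.3005, 0.2128]
ee_rot: [3.14, -0.001, 0.219]
wrist_force: [-0.6, -0.1, -0.1]
width: 0.0936
finger_force: 0.0
```

>>> apply_moves:
  moves:
    - [[0, 0, 0, 0, 0.3], [0, 0, 0, 0, 0.4], [0, 0, 0, 0, 0.5], [0, 0, 0, 0, 0.6], [0, 0, 0, 0, 0.7], [0, 0, 0, 0, 0.7], [0, 0, 0, 0, 0.7], [0, 0, 0, 0, 0.7]]

```text
time: 34.72
tool_pos: [0.4851, -0.3003, 0.2116]
ee_rot: [-3.141, 0.0, 0.219]
wrist_force: [-0.5, 0.2, 0.2]
width: 0.043
finger_force: 30.0
```

>>> apply_moves:
  moves:
    - [[0, 0, -0.2, 0, 0.7], [0, 0, -0.6, 0, 0.7], [0, 0, -1.2, 0, 0.7], [0, 0, -1.9, 0, 0.7], [0, 0, -2.5, 0, 0.7], [0, 0, -2.9, 0, 0.7], [0, 0, -3.0, 0, 0.7], [0, 0, -3.0, 0, 0.7]]

```text
time: 35.72
tool_pos: [0.485, -0.3003, 0.3615]
ee_rot: [-3.141, -0.0, 0.219]
wrist_force: [-0.6, -0.4, -1.4]
width: 0.0433
finger_force: 30.0
```

```bash
python3 g.py wheel .18 12.3
```

```text
wheel [0.5795 0.0138] pos [ 0.485  -0.3003  0.3615] th 12.5 t 35.725 -> units [ 3.209 -5.721  0.031  0.024]
```

>>> apply_moves:
  moves:
    - [[0.2, -0.36, 0, 0, 0.7], [0.55, -0.98, 0, 0, 0.7], [1.0, -1.78, 0, 0, 0.7], [1.45, -2.59, 0, 0, 0.7], [1.9, -3.39, 0, 0, 0.7], [2.35, -4.19, 0, 0, 0.7], [2.75, -4.9, 0, 0, 0.7], [3.05, -5.44, 0, 0, 0.7], [3.2, -5.72, 0, 0, 0.7], [3.2, -5.72, 0, 0, 0.7]]

```text
time: 36.98
tool_pos: [0.579, 0.0148, 0.3609]
ee_rot: [-3.141, 0.002, 0.221]
wrist_force: [0.3, -0.3, -1.7]
width: 0.0432
finger_force: 30.0
```

>>> apply_moves:
  moves:
    - [[0, 0, 0, 0, 0.7], [0, 0, 0, 0, 0.7]]

```text
time: 37.22
tool_pos: [0.579, 0.0125, 0.3617]
ee_rot: [3.141, 0.0, 0.217]
wrist_force: [-0.4, -0.1, -1.0]
width: 0.0431
finger_force: 30.0
```

```bash
python3 g.py wheel .095 12.3;python3 - <<'E'
from h import *
from bench import snapshot
for n in("scene","top"):
    s=snapshot(n); pickle.dump(s,open(f"w{n}.pkl","wb")); print(proj(s,[.5795,.0138,.07]))
s=pickle.load(open("wscene.pkl","rb"))
cv2.imwrite("pics/t5.png",cv2.resize(s["image"][120:280,210:380,::-1],None,fx=3.5,fy=3.5))
E
```

```text
wheel [0.5795 0.0138] pos [0.579  0.0125 0.3617] th 12.4 t 37.225 -> units [ 0.015 -0.022  1.733  0.015]
[293.66813623 190.76737949]
[242.9582949  147.81983763]
```

View pics/t5.png

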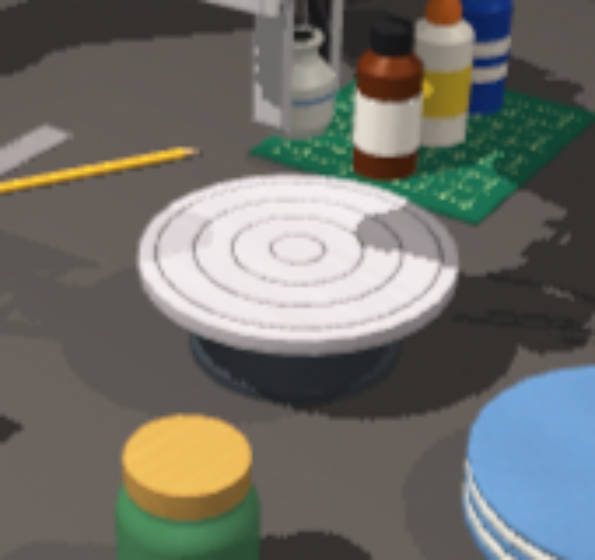

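Run:
```python
from h import *
s=pickle.load(open("wscene.pkl","rb"))
p=lambda X:(proj(s,X)-[210,120])*3.5
x,y=.579,.0125
for z in(.156,.173,.206,.214): print(z,p([x,y,z]).round())
tx=np.array([np.cos(.217),np.sin(.217)]); 
for k in(-.022,.022): q=np.array([x,y])+k*np.array([.74,.67]); print(k,p([*q,.173]).round())
cv2.imwrite("pics/t6.png",cv2.resize(s["image"][120:165,275:320,::-1],None,fx=12,fy=12,interpolation=cv2.INTER_CUBIC))
```

```text
0.156 [295. 124.]
0.173 [295.  99.]
0.206 [297.  47.]
0.214 [297.  34.]
-0.022 [258.  98.]
0.022 [333.  99.]
```

View pics/t6.png

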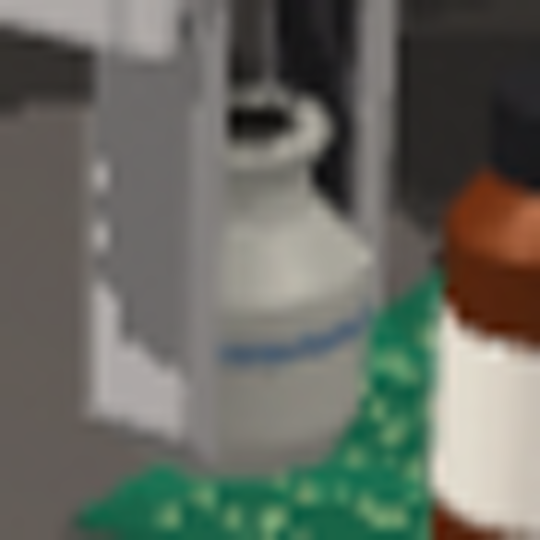

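The vase hangs at the height expected, with no clear tilt at this resolution. The ring centre at (295,191) in the full image is about 1 px off the projected wheel centre. I'll shift the target about 1–2 mm and set the vase down.

>>> apply_moves:
  moves:
    - [[0.03, -0.03, 0.3, 0, 0.7], [0.03, -0.03, 0.8, 0, 0.7], [0.03, -0.03, 1.2, 0, 0.7], [0.03, -0.03, 1.45, 0, 0.7], [0.03, -0.03, 1.6, 0, 0.7], [0.03, -0.03, 1.66, 0, 0.7], [0.03, -0.03, 1.69, 0, 0.7], [0.03, -0.03, 1.72, 0, 0.7], [0.03, -0.03, 1.72, 0, 0.7]]

```text
time: 38.45
tool_pos: [0.5804, 0.0154, 0.276]
ee_rot: [3.142, -0.001, 0.219]
wrist_force: [1.0, 1.1, -1.5]
width: 0.0434
finger_force: 30.0
```

>>> apply_moves:
  moves:
    - [[0, 0, 0.01, 0, 0.7], [0, 0, 0.02, 0, 0.7], [0, 0, 0.02, 0, 0.7]]

```text
time: 38.83
tool_pos: [0.5804, 0.0154, 0.2756]
ee_rot: [3.141, -0.001, 0.219]
wrist_force: [-1.1, -1.1, 3.8]
width: 0.0432
finger_force: 30.0
```

>>> apply_moves:
  moves:
    - [[0, 0, 0, 0, 0.5], [0, 0, 0, 0, 0.4], [0, 0, 0, 0, 0.3], [0, 0, 0, 0, 0.1], [0, 0, 0, 0, 0], [0, 0, -0.3, 0, 0], [0, 0, -1.0, 0, 0], [0, 0, -1.8, 0, 0], [0, 0, -2.4, 0, 0], [0, 0, -2.6, 0, 0]]

```text
time: 40.08
tool_pos: [0.5804, 0.0154, 0.4086]
ee_rot: [3.14, -0.006, 0.219]
wrist_force: [0.3, 0.6, -0.3]
width: 0.0941
finger_force: 0.0
```

```bash
sed -i 's/^def go/P.update(mpaint=np.array([.4408,.3763]),mglue=np.array([.4549,.3076]),mvarnish=np.array([.4646,.2389]),paint=np.array([.4749,-.2471]),glue=np.array([.4980,-.3531]),varnish=np.array([.4354,-.3092]))\ndef go/' g.py; python3 g.py mvarnish .222 100.9
```

```text
mvarnish [0.4646 0.2389] pos [0.5804 0.0154 0.4086] th 12.5 t 40.075 -> units [-1.29  -4.866  0.131 -8.836]
```

>>> apply_moves:
  moves:
    - [[-0.1, -0.5, 0, -0.9, 0], [-0.25, -1.0, 0, -1.8, 0], [-0.4, -1.6, 0, -2.7, 0], [-0.55, -2.1, 0, -3.6, 0], [-0.7, -2.7, 0, -4.5, 0], [-0.85, -3.2, 0, -5.4, 0], [-1.0, -3.8, 0, -6.3, 0], [-1.15, -4.3, 0, -7.2, 0], [-1.25, -4.7, 0, -8.1, 0], [-1.29, -4.87, 0, -8.84, 0]]

```text
time: 41.32
tool_pos: [0.4637, 0.24, 0.4039]
ee_rot: [-3.14, -0.0, 1.768]
wrist_force: [0.7, -0.1, 0.1]
width: 0.0935
finger_force: 0.0
```

>>> apply_moves:
  moves:
    - [[0, 0, 0, 0, 0], [0, 0, 0, 0, 0], [0, 0, 0, 0, 0]]

```text
time: 41.7
tool_pos: [0.4647, 0.2386, 0.4045]
ee_rot: [-3.141, 0.0, 1.76]
wrist_force: [0.2, 1.3, -0.5]
width: 0.0943
finger_force: 0.0
```

```bash
python3 g.py mvarnish .0702 100.9
```

```text
mvarnish [0.4646 0.2389] pos [0.4647 0.2386 0.4045] th 100.8 t 41.7 -> units [ 6.000e-03 -1.000e-03  3.086e+00 -6.000e-03]
```

Position matches the release pose, so I'll go straight down, grip and lift.

>>> apply_moves:
  moves:
    - [[0, 0, 0.8, 0, 0], [0, 0, 1.6, 0, 0], [0, 0, 2.4, 0, 0], [0, 0, 2.9, 0, 0], [0, 0, 3.08, 0, 0], [0, 0, 3.08, 0, 0], [0, 0, 3.08, 0, 0]]

```text
time: 42.58
tool_pos: [0.4651, 0.2392, 0.2523]
ee_rot: [3.139, -0.001, 1.761]
wrist_force: [1.0, 0.5, -0.2]
width: 0.0942
finger_force: 0.0
```

>>> apply_moves:
  moves:
    - [[0, 0, 0, 0, 0.3], [0, 0, 0, 0, 0.4], [0, 0, 0, 0, 0.5], [0, 0, 0, 0, 0.6], [0, 0, 0, 0, 0.7], [0, 0, 0, 0, 0.7], [0, 0, 0, 0, 0.7], [0, 0, 0, 0, 0.7]]

```text
time: 43.58
tool_pos: [0.4645, 0.2391, 0.2507]
ee_rot: [3.142, -0.0, 1.762]
wrist_force: [0.5, 0.6, -0.8]
width: 0.0495
finger_force: 30.0
```

>>> apply_moves:
  moves:
    - [[0, 0, -0.2, 0, 0.7], [0, 0, -0.6, 0, 0.7], [0, 0, -1.2, 0, 0.7], [0, 0, -1.9, 0, 0.7], [0, 0, -2.5, 0, 0.7], [0, 0, -2.9, 0, 0.7], [0, 0, -3.0, 0, 0.7], [0, 0, -3.0, 0, 0.7]]

```text
time: 44.58
tool_pos: [0.4644, 0.239, 0.4003]
ee_rot: [-3.141, 0.0, 1.762]
wrist_force: [-0.0, 0.1, -2.8]
width: 0.0495
finger_force: 30.0
```

```bash
python3 g.py varnish .222 12.25
python3 - <<'E'
from bench import snapshot
import cv2
i=snapshot("scene")["image"]; cv2.imwrite("pics/t7.png",cv2.resize(i[60:280,170:400,::-1],None,fx=2.6,fy=2.6))
E
```

```text
varnish [ 0.4354 -0.3092] pos [0.4644 0.239  0.4003] th 100.9 t 44.575 -> units [-10.656  -2.65   -0.033   8.869]
```

View pics/t7.png

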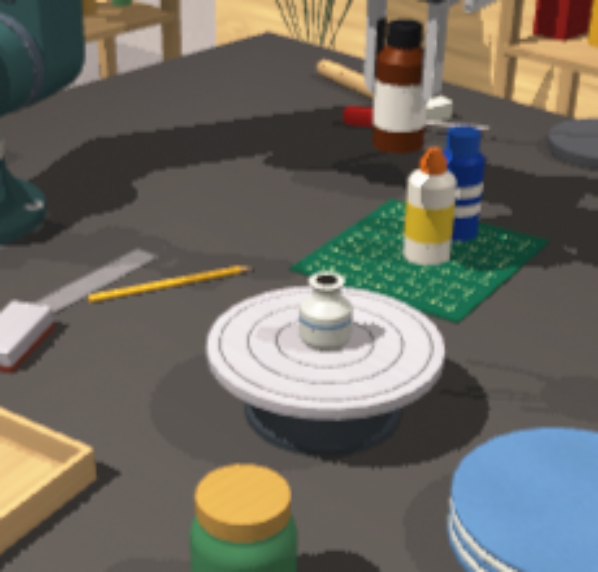

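The vase stands upright in the middle of the wheel at (326,325), and the varnish is held at (400,90). I'm bringing the varnish back.

>>> apply_moves:
  moves:
    - [[-0.3, -0.07, 0, 0.3, 0.7], [-0.9, -0.22, 0, 0.9, 0.7], [-1.7, -0.42, 0, 1.6, 0.7], [-2.6, -0.65, 0, 2.4, 0.7], [-3.5, -0.87, 0, 3.2, 0.7], [-4.4, -1.09, 0, 4.0, 0.7], [-5.3, -1.32, 0, 4.8, 0.7], [-6.2, -1.54, 0, 5.6, 0.7], [-7.1, -1.77, 0, 6.4, 0.7], [-8.0, -1.99, 0, 7.2, 0.7]]

```text
time: 45.88
tool_pos: [0.4416, -0.1746, 0.3998]
ee_rot: [-3.141, 0.001, 0.498]
wrist_force: [-0.3, -0.4, -2.5]
width: 0.0498
finger_force: 30.0
```

```bash
python3 g.py varnish .222 12.25
```

```text
varnish [ 0.4354 -0.3092] pos [ 0.4416 -0.1746  0.3998] th 28.5 t 45.875 -> units [-1.395  2.307 -0.044  1.628]
```

>>> apply_moves:
  moves:
    - [[-0.45, 0.75, 0, 0.7, 0.7], [-0.85, 1.4, 0, 1.3, 0.7], [-1.15, 1.9, 0, 1.63, 0.7], [-1.33, 2.2, 0, 1.63, 0.7], [-1.4, 2.31, 0, 1.63, 0.7], [-1.4, 2.31, 0, 1.63, 0.7], [-1.4, 2.31, 0, 1.63, 0.7]]

```text
time: 46.75
tool_pos: [0.4375, -0.3066, 0.4008]
ee_rot: [-3.141, -0.0, 0.222]
wrist_force: [-0.5, 0.2, -2.2]
width: 0.0494
finger_force: 30.0
```

```bash
python3 g.py varnish .0737 12.25
```

```text
varnish [ 0.4354 -0.3092] pos [ 0.4375 -0.3066  0.4008] th 12.7 t 46.75 -> units [-0.052  0.041  2.941  0.047]
```

>>> apply_moves:
  moves:
    - [[-0.05, 0.04, 0.3, 0.04, 0.7], [-0.05, 0.04, 1.0, 0.04, 0.7], [-0.05, 0.04, 1.8, 0.04, 0.7], [-0.05, 0.04, 2.3, 0.04, 0.7], [-0.05, 0.04, 2.6, 0.04, 0.7], [-0.05, 0.04, 2.6, 0.04, 0.7], [-0.05, 0.04, 2.6, 0.04, 0.7]]

```text
time: 47.62
tool_pos: [0.4357, -0.3102, 0.2719]
ee_rot: [3.14, -0.002, 0.214]
wrist_force: [0.0, -0.9, -1.5]
width: 0.0496
finger_force: 30.0
```

```bash
python3 g.py varnish .0737 12.25
```

```text
varnish [ 0.4354 -0.3092] pos [ 0.4357 -0.3102  0.2719] th 12.3 t 47.625 -> units [-0.002 -0.021  0.364  0.   ]
```

>>> apply_moves:
  moves:
    - [[0, -0.01, 0.15, 0, 0.7], [0, -0.01, 0.27, 0, 0.7], [0, -0.01, 0.32, 0, 0.7], [0, -0.01, 0.34, 0, 0.7], [0, -0.01, 0.35, 0, 0.7], [0, -0.01, 0.35, 0, 0.7]]

```text
time: 48.38
tool_pos: [0.4352, -0.3095, 0.2537]
ee_rot: [3.141, -0.0, 0.214]
wrist_force: [-2.3, 1.9, 1.4]
width: 0.0495
finger_force: 30.0
```

>>> apply_moves:
  moves:
    - [[0, 0, 0, 0, 0.5], [0, 0, 0, 0, 0.3], [0, 0, 0, 0, 0.1], [0, 0, 0, 0, 0], [0, 0, -0.4, 0, 0], [0, 0, -1.2, 0, 0], [0, 0, -2.2, 0, 0], [0, 0, -2.9, 0, 0], [0, 0, -3.0, 0, 0], [0, 0, -3.0, 0, 0]]

```text
time: 49.62
tool_pos: [0.4352, -0.3095, 0.402]
ee_rot: [-3.14, 0.001, 0.214]
wrist_force: [-0.3, -0.5, -0.7]
width: 0.094
finger_force: 0.0
```

```bash
python3 g.py mpaint .222 101.25
```

```text
mpaint [0.4408 0.3763] pos [ 0.4352 -0.3095  0.402 ] th 12.2 t 49.625 -> units [  3.018 -13.38   -0.     -8.901]
```

>>> apply_moves:
  moves:
    - [[0.15, -0.7, 0, -0.8, 0], [0.38, -1.7, 0, -1.6, 0], [0.63, -2.8, 0, -2.5, 0], [0.88, -3.9, 0, -3.4, 0], [1.13, -5.0, 0, -4.3, 0], [1.38, -6.1, 0, -5.2, 0], [1.62, -7.2, 0, -6.1, 0], [1.87, -8.3, 0, -7.0, 0], [2.12, -9.4, 0, -7.9, 0], [2.37, -10.5, 0, -8.8, 0]]

```text
time: 50.88
tool_pos: [0.4391, 0.2305, 0.4002]
ee_rot: [-3.137, 0.001, 1.755]
wrist_force: [0.5, -0.5, -0.4]
width: 0.0938
finger_force: 0.0
```

```bash
python3 g.py mpaint .222 101.25
```

```text
mpaint [0.4408 0.3763] pos [0.4391 0.2305 0.4002] th 100.5 t 50.875 -> units [ 2.861  0.566 -0.035 -0.07 ]
```

>>> apply_moves:
  moves:
    - [[0.8, 0.15, 0, 0, 0], [1.6, 0.3, 0, 0, 0], [2.2, 0.42, 0, 0, 0], [2.65, 0.53, 0, 0, 0], [2.75, 0.56, 0, 0, 0], [2.75, 0.56, 0, 0, 0], [2.75, 0.56, 0, 0, 0]]

```text
time: 51.75
tool_pos: [0.4429, 0.3681, 0.4027]
ee_rot: [-3.141, 0.001, 1.749]
wrist_force: [0.6, 0.5, 0.5]
width: 0.094
finger_force: 0.0
```

```bash
python3 g.py mpaint .0692 101.25
```

```text
mpaint [0.4408 0.3763] pos [0.4429 0.3681 0.4027] th 100.2 t 51.75 -> units [ 0.168 -0.013  3.071 -0.107]
```

>>> apply_moves:
  moves:
    - [[0.16, -0.01, 0, -0.1, 0], [0.16, -0.01, 0.8, -0.1, 0], [0.16, -0.01, 1.6, -0.1, 0], [0.16, -0.01, 2.4, -0.1, 0], [0.16, -0.01, 2.9, -0.1, 0], [0.16, -0.01, 3.06, -0.1, 0], [0.16, -0.01, 3.06, -0.1, 0], [0.16, -0.01, 3.06, -0.1, 0]]

```text
time: 52.75
tool_pos: [0.4414, 0.3771, 0.2521]
ee_rot: [3.139, -0.001, 1.767]
wrist_force: [-0.2, -0.5, 1.4]
width: 0.0941
finger_force: 0.0
```

>>> apply_moves:
  moves:
    - [[0, 0, 0, 0, 0.3], [0, 0, 0, 0, 0.4], [0, 0, 0, 0, 0.5], [0, 0, 0, 0, 0.6], [0, 0, 0, 0, 0.7], [0, 0, 0, 0, 0.7], [0, 0, 0, 0, 0.7], [0, 0, 0, 0, 0.7]]

```text
time: 53.75
tool_pos: [0.4409, 0.3768, 0.2502]
ee_rot: [-3.142, -0.0, 1.767]
wrist_force: [-0.6, -0.8, -0.3]
width: 0.0493
finger_force: 30.0
```

>>> apply_moves:
  moves:
    - [[0, 0, -0.2, 0, 0.7], [0, 0, -0.6, 0, 0.7], [0, 0, -1.2, 0, 0.7], [0, 0, -1.9, 0, 0.7], [0, 0, -2.5, 0, 0.7], [0, 0, -2.9, 0, 0.7], [0, 0, -3.0, 0, 0.7], [0, 0, -3.0, 0, 0.7]]

```text
time: 54.75
tool_pos: [0.4408, 0.3767, 0.3999]
ee_rot: [-3.141, 0.0, 1.767]
wrist_force: [-0.4, 0.3, -2.5]
width: 0.0495
finger_force: 30.0
```

```bash
python3 g.py paint .222 102.3
```

```text
paint [ 0.4749 -0.2471] pos [0.4408 0.3767 0.3999] th 101.2 t 54.75 -> units [-12.37   -1.764  -0.042  -0.106]
```

>>> apply_moves:
  moves:
    - [[-0.3, -0.04, 0, 0, 0.7], [-0.9, -0.13, 0, 0, 0.7], [-1.7, -0.24, 0, 0, 0.7], [-2.6, -0.37, 0, 0, 0.7], [-3.5, -0.5, 0, 0, 0.7], [-4.4, -0.63, 0, 0, 0.7], [-5.3, -0.76, 0, 0, 0.7], [-6.2, -0.88, 0, 0, 0.7], [-7.1, -1.01, 0, 0, 0.7], [-8.0, -1.14, 0, -0.1, 0.7]]

```text
time: 56.0
tool_pos: [0.4621, -0.0287, 0.399]
ee_rot: [-3.14, -0.0, 1.784]
wrist_force: [0.3, -0.1, -2.6]
width: 0.0492
finger_force: 30.0
```

>>> apply_moves:
  moves:
    - [[-0.9, -0.13, 0, 0, 0.7], [-1.8, -0.26, 0, 0, 0.7], [-2.6, -0.37, 0, 0, 0.7], [-3.3, -0.47, 0, 0, 0.7], [-3.9, -0.56, 0, 0, 0.7], [-4.25, -0.61, 0, 0, 0.7], [-4.37, -0.62, 0, 0, 0.7], [-4.37, -0.62, 0, 0, 0.7], [-4.37, -0.62, 0, 0, 0.7]]

```text
time: 57.12
tool_pos: [0.4791, -0.2459, 0.4002]
ee_rot: [3.141, -0.0, 1.786]
wrist_force: [-0.8, -0.6, -1.9]
width: 0.0495
finger_force: 30.0
```

```bash
python3 g.py paint .0732 102.3
```

```text
paint [ 0.4749 -0.2471] pos [ 0.4791 -0.2459  0.4002] th 102.3 t 57.125 -> units [-6.000e-03 -8.600e-02  2.941e+00  1.000e-03]
```

>>> apply_moves:
  moves:
    - [[0, -0.08, 0.3, 0, 0.7], [0, -0.08, 1.0, 0, 0.7], [0, -0.08, 1.8, 0, 0.7], [0, -0.08, 2.3, 0, 0.7], [0, -0.08, 2.6, 0, 0.7], [0, -0.08, 2.6, 0, 0.7], [0, -0.08, 2.6, 0, 0.7]]

```text
time: 58.0
tool_pos: [0.4755, -0.2478, 0.2714]
ee_rot: [3.14, 0.002, 1.785]
wrist_force: [0.2, -0.7, -2.5]
width: 0.0492
finger_force: 30.0
```

```bash
python3 g.py paint .0732 102.3
```

```text
paint [ 0.4749 -0.2471] pos [ 0.4755 -0.2478  0.2714] th 102.3 t 58.0 -> units [ 0.016 -0.008  0.364 -0.005]
```

>>> apply_moves:
  moves:
    - [[0.02, -0.01, 0.15, 0, 0.7], [0.02, -0.01, 0.27, 0, 0.7], [0.02, -0.01, 0.32, 0, 0.7], [0.02, -0.01, 0.34, 0, 0.7], [0.02, -0.01, 0.35, 0, 0.7], [0.02, -0.01, 0.35, 0, 0.7]]

```text
time: 58.75
tool_pos: [0.4744, -0.2468, 0.2531]
ee_rot: [3.141, 0.0, 1.784]
wrist_force: [-1.7, 1.7, 1.7]
width: 0.0497
finger_force: 30.0
```

>>> apply_moves:
  moves:
    - [[0, 0, 0, 0, 0.5], [0, 0, 0, 0, 0.3], [0, 0, 0, 0, 0.1], [0, 0, 0, 0, 0], [0, 0, -0.4, 0, 0], [0, 0, -1.2, 0, 0], [0, 0, -2.2, 0, 0], [0, 0, -2.9, 0, 0], [0, 0, -3.0, 0, 0], [0, 0, -3.0, 0, 0]]

```text
time: 60.0
tool_pos: [0.4743, -0.2467, 0.4015]
ee_rot: [-3.141, -0.001, 1.784]
wrist_force: [-0.0, -0.6, 0.5]
width: 0.094
finger_force: 0.0
```

```bash
python3 g.py mglue .222 101.25
```

```text
mglue [0.4549 0.3076] pos [ 0.4743 -0.2467  0.4015] th 102.2 t 60.0 -> units [ 1.0917e+01  1.9710e+00 -1.0000e-02  9.9000e-02]
```

>>> apply_moves:
  moves:
    - [[0.6, 0.11, 0, 0, 0], [1.5, 0.27, 0, 0, 0], [2.5, 0.45, 0, 0, 0], [3.5, 0.63, 0, 0, 0], [4.5, 0.81, 0, 0, 0], [5.5, 0.99, 0, 0, 0], [6.5, 1.17, 0, 0, 0], [7.5, 1.35, 0, 0, 0], [8.5, 1.53, 0, 0, 0], [9.3, 1.68, 0, 0.1, 0]]

```text
time: 61.25
tool_pos: [0.4572, 0.2273, 0.3995]
ee_rot: [-3.137, 0.001, 1.768]
wrist_force: [-0.2, -0.4, 0.2]
width: 0.094
finger_force: 0.0
```

>>> apply_moves:
  moves:
    - [[0.7, 0.13, 0, 0, 0], [1.2, 0.22, 0, 0, 0], [1.6, 0.28, 0, 0, 0], [1.6, 0.28, 0, 0, 0], [1.6, 0.28, 0, 0, 0], [1.6, 0.28, 0, 0, 0]]

```text
time: 62.0
tool_pos: [0.4562, 0.3058, 0.4027]
ee_rot: [3.141, 0.0, 1.766]
wrist_force: [-0.5, -0.1, 0.6]
width: 0.0943
finger_force: 0.0
```

```bash
python3 g.py mglue .0692 101.25
```

```text
mglue [0.4549 0.3076] pos [0.4562 0.3058 0.4027] th 101.2 t 62.0 -> units [ 0.04  -0.019  3.071 -0.008]
```

>>> apply_moves:
  moves:
    - [[0.03, -0.02, 0, 0, 0], [0.03, -0.02, 0.8, 0, 0], [0.03, -0.02, 1.6, 0, 0], [0.03, -0.02, 2.4, 0, 0], [0.03, -0.02, 2.9, 0, 0], [0.03, -0.02, 3.06, 0, 0], [0.03, -0.02, 3.06, 0, 0], [0.03, -0.02, 3.06, 0, 0]]

```text
time: 63.0
tool_pos: [0.4553, 0.3082, 0.2514]
ee_rot: [3.139, -0.001, 1.767]
wrist_force: [-0.6, -0.3, 0.2]
width: 0.094
finger_force: 0.0
```

>>> apply_moves:
  moves:
    - [[0, 0, 0, 0, 0.3], [0, 0, 0, 0, 0.4], [0, 0, 0, 0, 0.5], [0, 0, 0, 0, 0.6], [0, 0, 0, 0, 0.7], [0, 0, 0, 0, 0.7], [0, 0, 0, 0, 0.7], [0, 0, 0, 0, 0.7]]

```text
time: 64.0
tool_pos: [0.4548, 0.308, 0.2497]
ee_rot: [3.141, -0.0, 1.767]
wrist_force: [0.4, -0.5, -0.0]
width: 0.0496
finger_force: 30.0
```

>>> apply_moves:
  moves:
    - [[0, 0, -0.2, 0, 0.7], [0, 0, -0.6, 0, 0.7], [0, 0, -1.2, 0, 0.7], [0, 0, -1.9, 0, 0.7], [0, 0, -2.5, 0, 0.7], [0, 0, -2.9, 0, 0.7], [0, 0, -3.0, 0, 0.7], [0, 0, -3.0, 0, 0.7]]

```text
time: 65.0
tool_pos: [0.4546, 0.3079, 0.3994]
ee_rot: [-3.141, 0.0, 1.767]
wrist_force: [0.7, 0.1, -1.1]
width: 0.0496
finger_force: 30.0
```

```bash
python3 g.py glue .222 102.3
```

```text
glue [ 0.498  -0.3531] pos [0.4546 0.3079 0.3994] th 101.2 t 65.0 -> units [-13.135  -1.726  -0.051  -0.106]
```

>>> apply_moves:
  moves:
    - [[-0.3, -0.04, -0.1, 0, 0.7], [-0.9, -0.12, -0.2, 0, 0.7], [-1.7, -0.22, -0.3, 0, 0.7], [-2.6, -0.34, -0.3, 0, 0.7], [-3.5, -0.46, -0.3, 0, 0.7], [-4.4, -0.58, -0.3, 0, 0.7], [-5.3, -0.7, -0.3, 0, 0.7], [-6.2, -0.81, -0.3, 0, 0.7], [-7.1, -0.93, -0.3, 0, 0.7], [-8.0, -1.05, -0.3, -0.1, 0.7]]

```text
time: 66.25
tool_pos: [0.4804, -0.0967, 0.414]
ee_rot: [-3.14, -0.001, 1.784]
wrist_force: [0.7, -0.6, -1.6]
width: 0.0496
finger_force: 30.0
```

>>> apply_moves:
  moves:
    - [[-0.9, -0.12, 0, 0, 0.7], [-1.8, -0.24, 0, 0, 0.7], [-2.7, -0.36, 0, 0, 0.7], [-3.5, -0.47, 0, 0, 0.7], [-4.2, -0.57, 0, 0, 0.7], [-4.7, -0.65, 0, 0, 0.7], [-5.0, -0.69, 0, 0, 0.7], [-5.13, -0.7, 0, 0, 0.7], [-5.13, -0.7, 0, 0, 0.7], [-5.13, -0.7, 0, 0, 0.7]]

```text
time: 67.5
tool_pos: [0.5015, -0.3519, 0.4148]
ee_rot: [3.141, -0.0, 1.786]
wrist_force: [-0.5, -1.1, -1.5]
width: 0.0496
finger_force: 30.0
```

```bash
python3 g.py glue .0727 102.3
```

```text
glue [ 0.498  -0.3531] pos [ 0.5015 -0.3519  0.4148] th 102.3 t 67.5 -> units [-0.009 -0.075  3.243  0.   ]
```

>>> apply_moves:
  moves:
    - [[0, -0.07, 0.3, 0, 0.7], [0, -0.07, 1.0, 0, 0.7], [0, -0.07, 1.8, 0, 0.7], [0, -0.07, 2.5, 0, 0.7], [0, -0.07, 2.9, 0, 0.7], [0, -0.07, 2.9, 0, 0.7], [0, -0.07, 2.9, 0, 0.7]]

```text
time: 68.38
tool_pos: [0.4982, -0.3533, 0.2704]
ee_rot: [3.141, 0.001, 1.785]
wrist_force: [-0.6, 0.1, -1.1]
width: 0.0495
finger_force: 30.0
```

```bash
python3 g.py glue .0727 102.3
```

```text
glue [ 0.498  -0.3531] pos [ 0.4982 -0.3533  0.2704] th 102.3 t 68.375 -> units [ 0.005 -0.002  0.355 -0.004]
```

>>> apply_moves:
  moves:
    - [[0, 0, 0.15, 0, 0.7], [0, 0, 0.27, 0, 0.7], [0, 0, 0.31, 0, 0.7], [0, 0, 0.33, 0, 0.7], [0, 0, 0.345, 0, 0.7], [0, 0, 0.345, 0, 0.7]]

```text
time: 69.12
tool_pos: [0.4981, -0.3535, 0.2527]
ee_rot: [3.141, 0.0, 1.785]
wrist_force: [-0.2, 1.2, -0.9]
width: 0.0494
finger_force: 30.0
```

>>> apply_moves:
  moves:
    - [[0, 0, 0, 0, 0.5], [0, 0, 0, 0, 0.3], [0, 0, 0, 0, 0.1], [0, 0, 0, 0, 0], [0, 0, -0.4, 0, 0], [0, 0, -1.2, 0, 0], [0, 0, -2.2, 0, 0], [0, 0, -3.0, 0, 0], [0, 0, -3.2, 0, 0], [0, 0, -3.2, 0, 0]]

```text
time: 70.38
tool_pos: [0.498, -0.3534, 0.412]
ee_rot: [3.141, 0.0, 1.784]
wrist_force: [1.3, -0.1, 0.4]
width: 0.0944
finger_force: 0.0
```

>>> apply_moves:
  moves:
    - [[0.7, 0, 0, 0, 0], [1.6, 0.2, 0, 0, 0], [2.6, 0.4, 0, 0, 0], [3.6, 0.6, 0, 0, 0], [4.6, 0.8, 0, 0, 0], [5.6, 1.0, 0, 0, 0], [6.6, 1.2, 0, 0, 0], [7.6, 1.4, 0, 0, 0], [8.6, 1.6, 0, 0, 0], [9.4, 1.7, 0, 0, 0]]

```text
time: 71.62
tool_pos: [0.4809, 0.1258, 0.4091]
ee_rot: [-3.136, -0.001, 1.786]
wrist_force: [0.4, 0.2, 0.0]
width: 0.0941
finger_force: 0.0
```

>>> apply_moves:
  moves:
    - [[1.0, 0.2, 0, 0, 0], [2.0, 0.4, 0, 0, 0], [3.0, 0.6, 0, 0, 0], [3.6, 0.7, 0, 0, 0], [3.6, 0.7, 0, 0, 0], [3.6, 0.7, 0, 0, 0], [3.6, 0.7, 0, 0, 0]]

```text
time: 72.5
tool_pos: [0.4777, 0.3061, 0.4118]
ee_rot: [-3.14, 0.001, 1.783]
wrist_force: [-1.0, -0.1, -1.3]
width: 0.0936
finger_force: 0.0
```

Run:
```python
from h import *
from bench import snapshot
s=snapshot("top"); a=s["image"][145:250,310:420,::-1]; b=pickle.load(open("s0.pkl","rb"))["top"]["image"][145:250,310:420,::-1]
c=s["image"][100:200,195:295,::-1]
R=lambda i:cv2.resize(i,(265,265),interpolation=cv2.INTER_CUBIC)
cv2.imwrite("pics/f.png",np.hstack([R(b),R(a),R(c)]))
s0=pickle.load(open("s0.pkl","rb"))["top"]
for nm,lo,hi,box in [("paint",(100,120,170),(115,255,255),(330,170,362,205)),("varnish",(0,0,0),(180,120,75),(360,185,388,215)),("nozzle",(4,180,150),(16,255,255),(380,165,405,185)),("tin",(0,0,200),(180,40,255),(335,215,358,238))]:
    print(nm,[np.round(cv2.fitEllipse(big(mask(q,lo,hi,box)))[0],2) for q in(s0,s)])
```

```text
paint [array([349.73, 184.23]), array([349.58, 184.42])]
varnish [array([375.21, 200.45]), array([374.68, 200.57])]
nozzle [array([390.7 , 174.24]), array([391.04, 174.44])]
tin [array([346.94, 224.97]), array([346.97, 225.03])]
```

View pics/f.png

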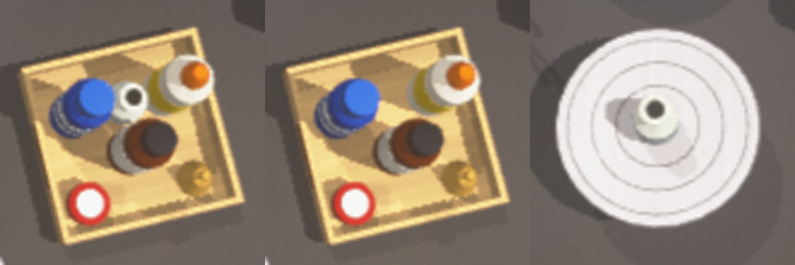

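The bottles are back within about half a pixel (1–1.5 mm) of where they started. Tin and bell look unmoved, and the vase stands at the wheel's centre, (657,122) in the crop against the ring centre at (658,127).

```bash
python3 -c "
from bench import ticket
print(ticket.close_job())"
```

```text
the job is handed in; nothing more can be done
None
```

The job is handed in at about 72 s of the 144 s allowed: the vase stands upright in the middle of the banding wheel, all three bottles are back on their own spots to within about 1–1.5 mm in the top view, and the tin and bell are where they were.

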